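# Register a painted panel on the stencilling board

### The arm

A 6-joint arm with a two-finger parallel gripper is mounted at the origin on the work surface. World frame = base frame: x ahead of the robot, y to its left, z up, the work surface at z = 0. Lengths are in m, angles in rad, forces in N, time in s.
With the tool pointing down it reaches from about 0.3 to 1 m from the base axis. Payload 5.1 kg.
Tool frame: the origin (TCP) lies between the finger pads; the fingertips stand 8 mm ahead of it and the grasp point (between the pads) lies 11 mm behind it; z points along the fingers, y is the line along which they close (so a half turn about z gives the same grasp; the last joint's range is limited). The gripper opens to 95 mm and grips with 3 to 60 N. Pads are 20 mm wide; open, the fingers measure 119 mm over their backs; the gripper's body (75 mm by 180 mm) begins 59 mm behind the grasp point.
Start: joints at [-1.203, 0.124, 1.65, -0, 1.367, -0.083], TCP at [0.283, -0.585, 0.223] pointing down, gripper open.
Joint ranges: [-2.61, 2.61], [-1.02, 2.33], [0.03, 2.71], [-1.35, 4.49], [0.32, 2.68], [-2.91, 2.91]. Speed limits (rad/s): [2.57, 2.57, 3.14, 3.14, 3.14, 3.14].

### API

Orientations are given as a 3x3 rotation matrix whose columns are the frame's x, y, z axes.
In Python, from station import monitor, snapshot, camera_model, job gives the robot as it stands.
- The arm moves only by the tool drive_tool, never from a script. Its argument "increments" is text: rows parted by semicolons, each of 7 numbers parted by spaces: the shift along the tool's x, y, z in m, then the turn, a rotation vector about the tool's x, y, z in degrees, then the opening, from -1 (shut) to 1 (fully open). A call has 1 to 20 rows; each row is the pose to reach, as a shift and turn from the pose commanded when the call began, along the tool's axes at that moment; what a row does not reach only later rows make up. A row lasts 1/8 s, in which the tool goes at most 62.5 mm and 10.7 degrees, less where a joint would pass 70% of its speed; a pose out of reach is approached as far as the arm can. A call with a gripper value outside its range is refused whole. The fingers move at their own pace and stop on an object; the grip force is fixed at half the most. Time passes only in rows, so rows that repeat a pose let the fingers close. It gives the time, the measured TCP pose, the force, the opening and the grip force at its end, in the units of the state.
- monitor.observe(): the state, without advancing time (a new reading comes with each control period).
- snapshot(name): name is "scene" or "side" or "wrist"; returns the picture (400x640x3 uint8, blue, green, red); there is no depth.
- camera_model(name): a dict with "fx", "fy", "cx", "cy" (pixels), "rvec" (rotation vector, rad) and "tvec" (3), from world to camera coordinates, as OpenCV has them. Camera axes: x right, y down, z forward; pixel columns grow to the right and rows downward; lengths in m; the calibration is good to about 2 mm. A picture is of the moment at which its call begins: read the wrist's pose just before it. camera_model takes no time and is no camera call; for the wrist camera it gives the pose at the moment of the call.
- job.job_done(): hands the job in; it is judged then, once.
The state is a dict: "time_s": time; "joint_pos": joint angles; "dq": joint speeds; "tau": joint torques, N m; "tool_pos": TCP position; "ee_rot": TCP orientation; "ft_force": force on the tool from outside, world axes, zero at the start; "moment": the same for the moment, N m; "width": finger opening in m; "grasp_force": force on a finger pad.
Only numpy, scipy, OpenCV 4.12 (cv2) and the standard library are available. Lean on these libraries where they do the work, as an engineer would, in place of code of your own. Each camera call takes 0.05 s, during which the arm holds its last target. There are 200 camera calls.

### The job

Get the painted panel ready for its next stencil: push it across the stencilling board into the corner of the two fences, one long side flush along the long fence and one short side flush against the short fence, and push the sliding stop along its track from behind until its wooden face rests against the panel's free short side. Everything is pushed with the fingertips, nothing is pinched or lifted: touch the panel only by its edges, because the paint on its face is still fresh, and keep the fingers off the stop's wooden face. Leave the jar, spray can, bowl and brush where they are, and finish with the hand clear.

Things in the scene. Friction and masses are not known exactly. Their poses are not given: they have to be found in the camera images.
- board: the stencilling board, fixed to the bench: plywood 300 mm (its x) by 460 mm (its y) by 12 mm thick, its top 12 mm above the bench; two wooden fences and a sliding stop on it. Origin: centre of its underside, on the bench. x points away from the robot, y to its left, within 0.25 rad of yaw
- fence_corner (a point): inside corner of the two fences, at the board's top, at board (0.125, 0.150); axes as the board's. Both fences are 18 mm wide and 16 mm high above the board's top. Long fence: along y on the far side, inner face at board x = 0.125, from y = -0.120 to 0.168. Short fence: along x on the +y side, inner face at board y = 0.150, from x = -0.060 to 0.125
- panel: the painted panel, loose, lying face up about the middle of the board: a wooden panel 110 mm (its x) by 150 mm (its y) by 20 mm thick, about 0.24 kg. Origin: centre of its underside. Its axes start within 0.35 rad of the board's. Home in the corner, its 150 mm side along the long fence, its centre is at board (0.070, 0.075) and its free short side at board y = 0
- panel_center (a point): the middle of the panel, 9 mm above its underside; axes as the panel's
- face: the freshly painted top of the panel, 104 by 144 mm, from 18 to 20 mm above the panel's underside and 3 mm in from its edges; not to be touched. Origin: its centre, 18 mm above the panel's underside
- stop (a joint): travel of the sliding stop along the board's +y, m: 0 is fully back (wooden face at board y = -0.190), growing towards the short fence, largest 0.23. The face is at board y = joint - 0.190. It starts between 0 and 0.02; about 2 N of friction holds it where it is left; no spring
- stop_front (a point): middle of the stop's wooden face (its +y side, towards the panel), 12 mm above the board's top, at board x = 0.065; axes as the board's. The stop is a block 110 mm long (x), 36 mm thick (y, from this face to its flat aluminium back, where it is pushed), 24 mm high above the board; two bolt heads on top reach 28.5 mm. The wooden facing is 8 mm thick; fingers off it
- jar: small red-brown paint jar with white cap, 44 mm across, 55 mm high, standing on the board near its near right (-x, -y) corner; leave. Origin: centre of its underside
- spray_can: red spray can with white cap, 66 mm across, 176 mm high, on the bench left (+y) of the board; leave. Origin: centre of its underside
- bowl: blue mixing bowl, 116 mm across, 48 mm high, on the bench right (-y) of the board; leave. Origin: centre of its underside
- brush: paint brush, 200 mm long, lying on the bench beyond the board's far side, roughly parallel to the long fence; leave. Origin: under its middle
Mind the look-alikes: they are no part of the job. There is more than one size of the panel; the one meant has the size given above.

How it is judged:
By the outcome, as a careful person would: the job done as asked, in the order asked, and still so for the second after the job is handed in, with the robot touching nothing.
It also fails if it takes over 64 s, if anything falls off the work surface, if the arm or the gripper's body presses on something with over 40 N, if the wrist force passes 120 N, or if a joint passes its speed limit or range.

## Working session

There is one attempt and no reset: what is moved stays moved. The work goes in short steps, Python scripts to look and compute and a tool call to move; the robot and the scene stay as the last step left them, time stands still between calls to the robot, and variables do not carry over. Pictures are saved under pics/ and viewed, at most 10 in all, crops included, and the job is handed in when it is done.

Besides the shell and the picture viewer there is one more tool, called after "Emit:" as name(argument=value, ...) on one line, values as JSON. drive_tool: Moves the arm, as the interface text tells. Its arguments: {"type":"object","properties":{"increments":{"type":"string"}},"required":["increments"]}

```bash
ls; mkdir -p pics
python3 - <<'E'
from station import monitor, snapshot, camera_model
import cv2
s=monitor.observe(); print(s['time_s'],s['tool_pos'],s['ee_rot'],s['width'])
for n in("scene","side"):
    cv2.imwrite(f"pics/{n}0.png",snapshot(n)); print(n,camera_model(n))
E
```

```text
pics
0.0 [ 0.2829677  -0.58449517  0.22142474] [[ 9.00085389e-01  4.35712944e-01 -7.23121169e-04]
 [ 4.35713514e-01 -9.00083466e-01  1.86749360e-03]
 [ 1.62821726e-04 -1.99597737e-03 -9.99997995e-01]] 0.09498235616231829
scene {'fx': 426.7930065570658, 'fy': 426.7930065570658, 'cx': 318.0701855610527, 'cy': 197.86303279213274, 'rvec': array([ 2.26238293,  1.26204175, -0.37580385]), 'tvec': array([-0.34061394, -0.35568396,  1.3217058 ])}
side {'fx': 376.96967166085585, 'fy': 376.96967166085585, 'cx': 314.86255550217396, 'cy': 198.94575121920636, 'rvec': array([ 0.72714602, -2.54466091,  1.20759133]), 'tvec': array([0.5215792 , 0.2037201 , 0.79790289])}
```

View pics/scene0.png

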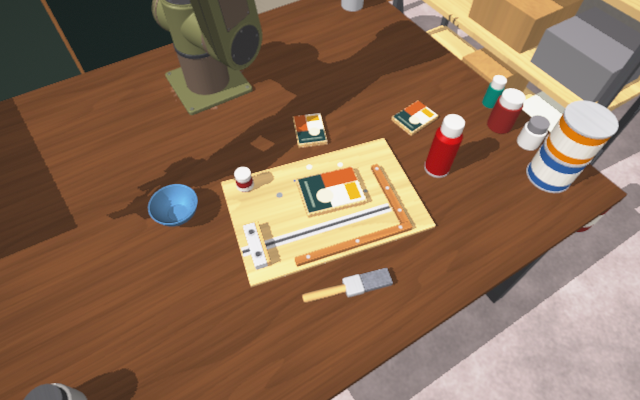

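View pics/side0.png

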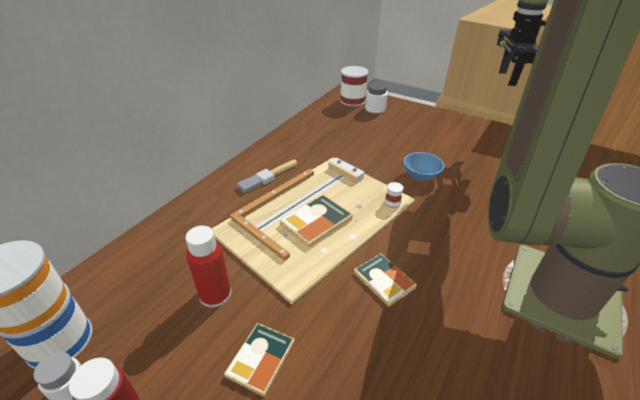

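Scene view: the candidates are the panel on the board (332,191) and two smaller panels on the bench at (310,130) and (414,117). The one on the board is the target. The stop is at (256,245), the long fence runs from (297,261) to (410,228), and the short fence from (376,168) to (408,226). I'll enlarge both views.

Run:
```python
import cv2
a=cv2.imread("pics/scene0.png")[130:290,215:440]; cv2.imwrite("pics/sc.png",cv2.resize(a,None,fx=3.5,fy=3.5,interpolation=cv2.INTER_CUBIC))
a=cv2.imread("pics/side0.png")[150:305,205:420]; cv2.imwrite("pics/sd.png",cv2.resize(a,None,fx=3.5,fy=3.5,interpolation=cv2.INTER_CUBIC))
```

```text
(no output)
```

View pics/sc.png

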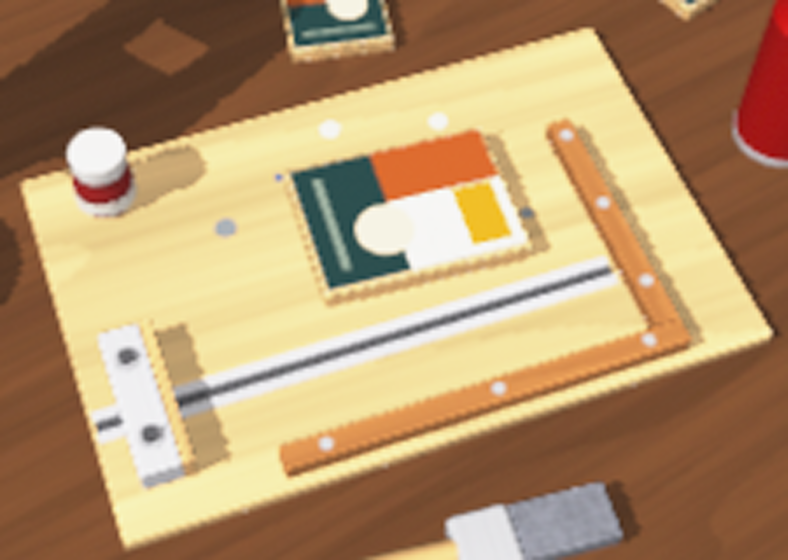

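View pics/sd.png

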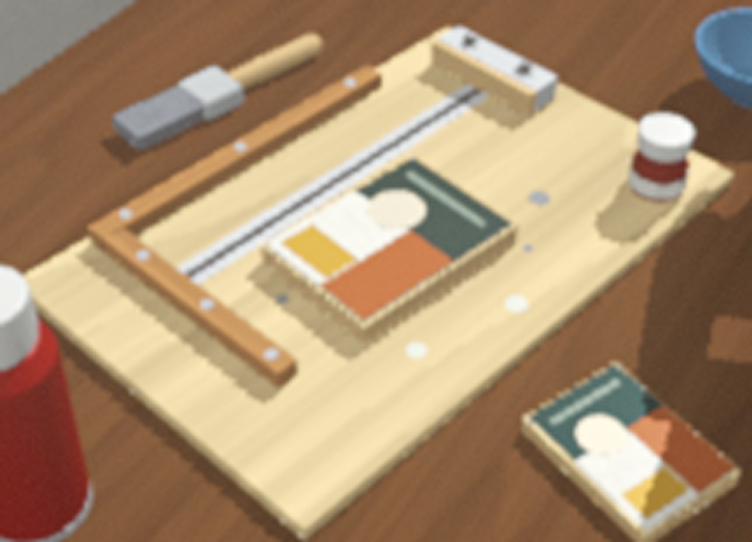

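Both crops agree. In the scene crop, the board corners are (24,184), (594,29), (772,333), (126,547), and the panel top corners are (288,170), (328,292), (532,248), (486,130). In the side crop, the board corners are (733,175), (303,528), (22,280), (452,27), and the panel corners are (515,232), (415,161), (264,250), (363,322). The dark end of the panel faces the stop.

```bash
cat > h.py <<'E'
import numpy as np,cv2
from station import camera_model
from scipy.optimize import least_squares
def cam(n):
    c=camera_model(n); K=np.array([[c['fx'],0,c['cx']],[0,c['fy'],c['cy']],[0,0,1.]])
    R=cv2.Rodrigues(c['rvec'])[0]; return K@np.c_[R,c['tvec']]
def tri(P,a,Q,b):
    X=cv2.triangulatePoints(P,Q,np.array(a,float).T,np.array(b,float).T); return (X[:3]/X[3]).T
def proj(P,X):
    x=np.c_[X,np.ones(len(X))]@P.T; return x[:,:2]/x[:,2:]
def place(p,L):
    c,s=np.cos(p[2]),np.sin(p[2]); L=np.asarray(L,float)
    return np.c_[p[0]+c*L[:,0]-s*L[:,1],p[1]+s*L[:,0]+c*L[:,1],L[:,2]]
def fit(views,L,p0):
    f=lambda p:np.concatenate([(proj(P,place(p,L))-a).ravel() for P,a in views])
    r=least_squares(f,p0,loss='soft_l1'); return r.x,f(r.x)
E
python3 - <<'E'
from h import *
np.set_printoptions(precision=4,suppress=True)
P,Q=cam("scene"),cam("side")
f=lambda a,o:(np.array(a,float)+.5)/3.5-.5+o
S=lambda a:f(a,[215,130]); D=lambda a:f(a,[205,150])
B=([(24,184),(594,29),(772,333),(126,547)],[(733,175),(303,528),(22,280),(452,27)])
N=([(288,170),(328,292),(532,248),(486,130)],[(515,232),(415,161),(264,250),(363,322)])
T=([(148,320),(192,466)],[(540,97),(435,50)])
J=([(98,145),(105,205)],[(666,125),(658,190)])
for n,x in zip("board panel stop jar".split(),(B,N,T,J)): print(n,tri(P,S(x[0]),Q,D(x[1])))
hb=[[-.15,-.23,.012],[-.15,.23,.012],[.15,.23,.012],[.15,-.23,.012]]
b,r=fit([(P,S(B[0])),(Q,D(B[1]))],hb,[.6,0,0]);print('board',b,r)
hp=[[-.055,-.075,.032],[.055,-.075,.032],[.055,.075,.032],[-.055,.075,.032]]
p,r=fit([(P,S(N[0])),(Q,D(N[1]))],hp,[.6,0,0]);print('panel',p,r)
c,s=np.cos(b[2]),np.sin(b[2]);Rb=np.array([[c,s],[-s,c]])
print('panel in board',Rb@(p[:2]-b[:2]),p[2]-b[2])
for x in (T,J): print((tri(P,S(x[0]),Q,D(x[1]))[:,:2]-b[:2])@Rb.T)
E
```

```text
board [[ 0.3757 -0.1265  0.0091]
 [ 0.4738  0.3214  0.0118]
 [ 0.762   0.256   0.0122]
 [ 0.667  -0.1919  0.009 ]]
panel [[0.4796 0.0396 0.0275]
 [0.5832 0.0095 0.0278]
 [0.625  0.1509 0.0252]
 [0.5243 0.1795 0.0317]]
stop [[ 0.5388 -0.1078  0.0319]
 [ 0.6484 -0.1319  0.0256]]
jar [[ 0.4201 -0.0781  0.0717]
 [ 0.4202 -0.0835  0.0045]]
board [ 0.5704  0.065  -0.2123] [-1.3416 -0.7931 -0.8899 -0.573   0.2572  0.5185 -0.9394 -0.6533 -0.0136
 -0.8365 -0.3644  0.4307 -3.3296  0.083  -1.6558 -0.5366]
panel [ 0.5538  0.0947 -0.2905] [-0.3402 -0.8422 -0.9488 -0.1052  0.1662 -0.8647 -0.4788 -1.2769  0.3905
 -1.6135 -0.5939 -1.7993 -2.1454 -2.3278 -1.5185  1.2098]
panel in board [-0.0224  0.0255] -0.0782327761769902
[[ 0.0056 -0.1756]
 [ 0.1178 -0.176 ]]
[[-0.1168 -0.1716]
 [-0.1155 -0.1768]]
```

Heights, sizes and yaws agree with the text, to about 3–4 mm: the panel top measures 108 by 147 mm at about 0.028, and the stop is at about 0.014. Next I'll work out the move to a viewing pose above the board.

```bash
cat >> h.py <<'E'
import sys
from station import monitor
B=np.array([.5704,.065,-.2123])
def inc(bx,by,z,yaw,b=None):
    "increments to TCP at board (bx,by), world z, tool x at board-yaw (deg), pointing down"
    b=B if b is None else b
    s=monitor.observe(); R=np.array(s['ee_rot']); p=np.array(s['tool_pos'])
    t=place(b,[[bx,by,z]])[0]; a=b[2]+np.radians(yaw); c,w=np.cos(a),np.sin(a)
    G=np.array([[c,w,0],[w,-c,0],[0,0,-1]])
    return np.round(R.T@(t-p),4),np.round(np.degrees(cv2.Rodrigues(R.T@G)[0].ravel()),2)
def where(b=None):
    b=B if b is None else b
    s=monitor.observe(); p=np.array(s['tool_pos']);c,w=np.cos(b[2]),np.sin(b[2]);R=np.array([[c,w],[-w,c]])
    e=np.array(s['ee_rot']); F=np.array(s['ft_force'])
    return np.round(np.r_[R@(p[:2]-b[:2]),p[2]],4),round(np.degrees(np.arctan2(e[1,0],e[0,0])-b[2]),2),np.round(np.r_[R@F[:2],F[2]],1),round(s['time_s'],2)
E
python3 - <<'E'
from h import *
P=cam("scene")
H=P[:,[0,1,3]]; x=np.linalg.solve(H,[437,172,1.]); print('can',x[:2]/x[2])
print(inc(-.1,.02,.33,0),where())
E
```

```text
can [0.63756505 0.37710121]
(array([ 0.4753, -0.537 , -0.1074]), array([-1.000e-01,  3.000e-02,  3.799e+01])) (array([-0.1441, -0.6956,  0.2215]), np.float64(37.99), array([-0.3,  0.8, -0.6]), 0.1)
```

Emit:
drive_tool(increments="0 0 -0.05 0 0 0 1; 0.475 -0.537 -0.107 0 0 38 1; 0.475 -0.537 -0.107 0 0 38 1; 0.475 -0.537 -0.107 0 0 38 1; 0.475 -0.537 -0.107 0 0 38 1; 0.475 -0.537 -0.107 0 0 38 1; 0.475 -0.537 -0.107 0 0 38 1; 0.475 -0.537 -0.107 0 0 38 1; 0.475 -0.537 -0.107 0 0 38 1; 0.475 -0.537 -0.107 0 0 38 1; 0.475 -0.537 -0.107 0 0 38 1; 0.475 -0.537 -0.107 0 0 38 1; 0.475 -0.537 -0.107 0 0 38 1; 0.475 -0.537 -0.107 0 0 38 1; 0.475 -0.537 -0.107 0 0 38 1; 0.475 -0.537 -0.107 0 0 38 1")

```text
time_s: 2.1
tool_pos: [0.4765, 0.1041, 0.3294]
ee_rot: [[0.977, -0.213, -0.0], [-0.213, -0.977, -0.0], [-0.0, 0.0, -1.0]]
ft_force: [-0.1, 0.6, -0.4]
width: 0.0955
grasp_force: 0.0
```

Run:
```python
from h import *
from station import snapshot
print(where()); P=cam("wrist"); np.save("w1.npy",P)
im=snapshot("wrist"); cv2.imwrite("pics/w1.png",cv2.resize(im,(800,500),interpolation=cv2.INTER_CUBIC))
print(proj(P,place(B,[[-.15,-.23,.012],[-.15,.23,.012],[.15,.23,.012],[.15,-.23,.012],[.125,.15,.028]]))*1.25)
```

```text
(array([-0.1   ,  0.0185,  0.3294]), np.float64(-0.11), array([-0.2,  0.5, -0.4]), 2.1)
[[579.75921872 236.11353674]
 [245.65303374 236.752947  ]
 [214.20414258 -16.13613945]
 [615.7789836  -16.82692858]
 [281.70908829   3.69578069]]
```

View pics/w1.png

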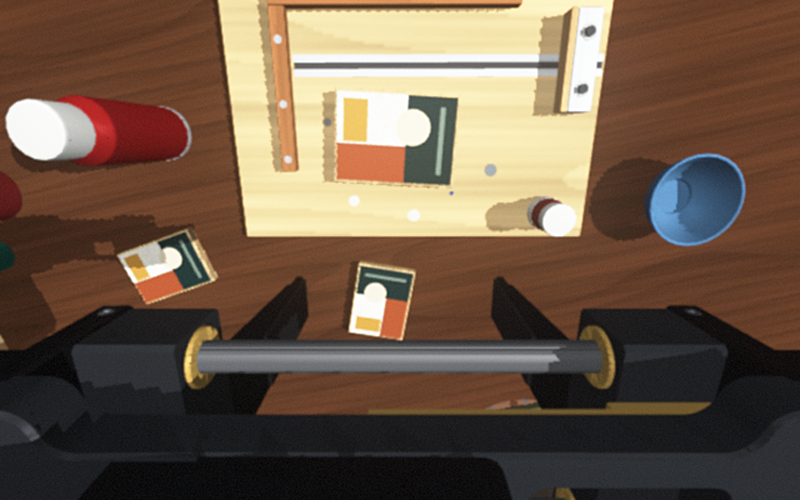

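Wrist view (at 1.25×): the board's near corners are at (581,237) and (246,237), within 1 px of prediction. The panel corners are (334,182), (451,187), (458,97), (337,90). The stop is at (580,60), the jar at (552,217), and the two smaller panels lie off the board at (382,300) and (166,265).

Run:
```python
from h import *
np.set_printoptions(precision=4,suppress=True)
P,Q,W=cam("scene"),cam("side"),np.load("w1.npy")
f=lambda a,o:(np.array(a,float)+.5)/3.5-.5+o
N=([(288,170),(328,292),(532,248),(486,130)],[(515,232),(415,161),(264,250),(363,322)])
w=np.array([(451,187),(458,97),(337,90),(334,182)])/1.25
hp=[[-.055,-.075,.032],[.055,-.075,.032],[.055,.075,.032],[-.055,.075,.032]]
for v in ([(P,f(N[0],[215,130])),(Q,f(N[1],[205,150])),(W,w)],[(W,w)]):
  p,r=fit(v,hp,[.6,0,0]);print(p,r[-8:])
  c,s=np.cos(B[2]),np.sin(B[2]);print('panel in board',np.array([[c,s],[-s,c]])@(p[:2]-B[:2]),p[2]-B[2])
print(proj(W,place(B,[[.125,.15,.028],[-.06,.15,.028],[-.06,.168,.028],[.01,-.176,.036],[.01,-.212,.036]]))*1.25)
print(inc(-.16,.02,.08,-4.5))
```

```text
[ 0.553   0.0938 -0.2713] [-0.1344  1.692   1.4607 -0.5064 -3.0062 -1.161  -1.0598  0.2631]
panel in board [-0.0231  0.0245] -0.058982645080843554
[ 0.5526  0.0932 -0.2661] [ 0.5182  1.6108  1.7803 -0.622  -2.6973 -0.7137 -0.4129  0.672 ]
panel in board [-0.0233  0.0238] -0.053836958407843194
[[281.7091   3.6958]
 [295.2063 171.2249]
 [280.9709 171.2514]
 [562.6191 111.5051]
 [592.8797 111.4501]]
(array([-0.06  , -0.0014,  0.2496]), array([0.01, 0.  , 4.39]))
```

The panel is at board (-0.023, 0.0245) with yaw about -3.3°, so its near side is at x ≈ -0.078. I'll go down with open fingers at x = -0.118.

Emit:
drive_tool(increments="-0.018 -0.006 0.06 0 0 3 1; -0.018 -0.006 0.12 0 0 3 1; -0.018 -0.006 0.18 0 0 3 1; -0.018 -0.006 0.23 0 0 3 1; -0.018 -0.006 0.27 0 0 3 1; -0.018 -0.006 0.29 0 0 3 1; -0.018 -0.006 0.303 0 0 3 1; -0.018 -0.006 0.303 0 0 3 1; -0.018 -0.006 0.303 0 0 3 1")

```text
time_s: 3.28
tool_pos: [0.4615, 0.1148, 0.0279]
ee_rot: [[0.965, -0.262, 0.002], [-0.262, -0.965, 0.0], [0.002, -0.001, -1.0]]
ft_force: [-0.2, -0.1, 0.8]
width: 0.0953
grasp_force: 0.0
```

```bash
python3 -c "
from h import *
print(where(),monitor.observe()['width'])"
```

```text
(array([-0.117 ,  0.0258,  0.0279]), np.float64(-3.03), array([-0.1, -0.1,  0.8]), 3.27) 0.09532886270281593
```

Emit:
drive_tool(increments="0.010 0 0.001 0 0 0 1; 0.018 -0.001 0.001 0 0 0 1; 0.024 -0.001 0.001 0 0 0 1; 0.030 -0.002 0.001 0 0 0 1; 0.036 -0.002 0.001 0 0 0 1; 0.042 -0.002 0.001 0 0 0 1; 0.048 -0.003 0.001 0 0 0 1; 0.054 -0.003 0.001 0 0 -0.5 1; 0.060 -0.003 0.001 0 0 -1 1; 0.066 -0.003 0.001 0 0 -1.5 1; 0.072 -0.004 0.001 0 0 -2 1; 0.078 -0.004 0.001 0 0 -2.5 1; 0.084 -0.004 0.001 0 0 -3 1; 0.090 -0.005 0.001 0 0 -3 1; 0.095 -0.005 0.001 0 0 -3 1; 0.100 -0.005 0.001 0 0 -3 1; 0.104 -0.005 0.001 0 0 -3 1; 0.108 -0.006 0.001 0 0 -3 1; 0.108 -0.006 0.001 0 0 -3 1")

```text
time_s: 5.65
tool_pos: [0.5669, 0.0924, 0.0259]
ee_rot: [[0.978, -0.211, 0.001], [-0.211, -0.978, -0.0], [0.001, -0.0, -1.0]]
ft_force: [-0.3, 0.0, 0.4]
width: 0.0954
grasp_force: 0.0
```

```bash
python3 -c "
from h import *
print(where(),monitor.observe()['width'])
from station import snapshot
P=cam('wrist');np.save('w2.npy',P)
im=snapshot('wrist')
cv2.imwrite('pics/w2.png',im)
print(proj(P,place(B,[[.125,.15,.028],[-.06,.15,.028],[.125,-.12,.028]])))"
```

```text
(array([-0.0092,  0.026 ,  0.0259]), np.float64(-0.01), array([-0.3, -0. ,  0.4]), 5.65) 0.0953998848476994
[[ 60.64957755  -9.18351261]
 [130.72688278 317.42255169]
 [625.94734262  -9.12678823]]
```

View pics/w2.png

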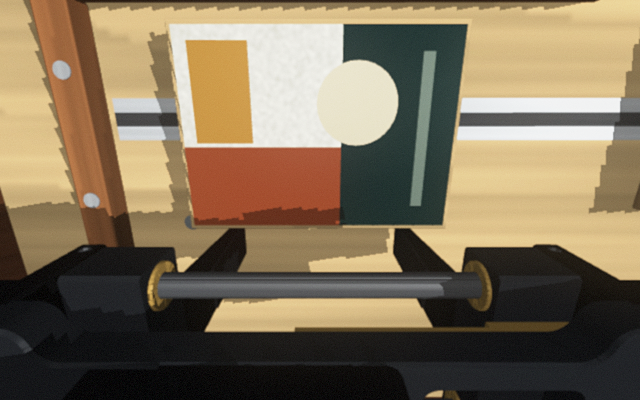

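The panel followed square and sits about 14 mm from the long fence: its far edge is at v=22, the fence foot at v≈9, and its corners at (167,25) and (470,22). I'll push on to contact.

Emit:
drive_tool(increments="0.004 0 0 0 0 0 1; 0.008 0 0 0 0 0 1; 0.011 0 0 0 0 0 1; 0.013 0 0 0 0 0 1; 0.014 0 0 0 0 0 1; 0.0145 0 0 0 0 0 1; 0.0145 0 0 0 0 0 1")

```text
time_s: 6.58
tool_pos: [0.5788, 0.0897, 0.0256]
ee_rot: [[0.978, -0.211, -0.004], [-0.211, -0.978, 0.0], [-0.004, 0.001, -1.0]]
ft_force: [-8.0, 1.4, 6.0]
width: 0.095
grasp_force: 3.8
```

```bash
python3 -c "
from h import *
print(where())"
```

```text
(array([0.003 , 0.0259, 0.0256]), np.float64(-0.0), array([-8.2, -0.3,  6. ]), 6.58)
```

Contact at about 8 N. I'll back off, lift, turn 90° and go to the -y short side with a narrower opening.

Emit:
drive_tool(increments="-0.015 0 0 0 0 0 1; -0.030 0 0 0 0 0 1; -0.030 0 -0.03 0 0 0 1; -0.030 0 -0.075 0 0 0 1; -0.01 0.03 -0.075 0 0 -10 0.26; 0.01 0.06 -0.075 0 0 -20 0.26; 0.03 0.085 -0.075 0 0 -30 0.26; 0.05 0.1 -0.075 0 0 -40 0.26; 0.063 0.112 -0.075 0 0 -50 0.26; 0.063 0.112 -0.075 0 0 -60 0.26; 0.063 0.112 -0.075 0 0 -70 0.26; 0.063 0.112 -0.075 0 0 -80 0.26; 0.063 0.112 -0.075 0 0 -90 0.26; 0.063 0.112 -0.075 0 0 -90 0.26; 0.063 0.112 -0.075 0 0 -90 0.26")

```text
time_s: 8.45
tool_pos: [0.6181, -0.0332, 0.1007]
ee_rot: [[0.213, 0.977, 0.0], [0.977, -0.213, -0.0], [-0.0, 0.0, -1.0]]
ft_force: [0.8, 0.3, 0.5]
width: 0.0594
grasp_force: 0.0
```

```bash
python3 -c "
from h import *
print(where(),monitor.observe()['width'])
print(inc(.066,-.085,.026,90))
from station import snapshot
P=cam('wrist');np.save('w3.npy',P)
im=snapshot('wrist')
cv2.imwrite('pics/w3.png',im)
print(proj(P,place(B,[[.125,.15,.028],[-.06,.15,.028],[.015,-.0505,.032],[.125,-.0505,.032]])))"
```

```text
(array([ 0.0673, -0.086 ,  0.1007]), np.float64(89.86), array([0.7, 0.5, 0.5]), 8.45) 0.05942378609449826
(array([ 0.001 , -0.0013,  0.0747]), array([ 0.01,  0.  , -0.14]))
[[ 409.08931639 -149.56021395]
 [ 114.73695953 -148.65649199]
 [ 253.5513911   167.05457556]
 [ 389.66283845  166.74890352]]
```

View pics/w3.png

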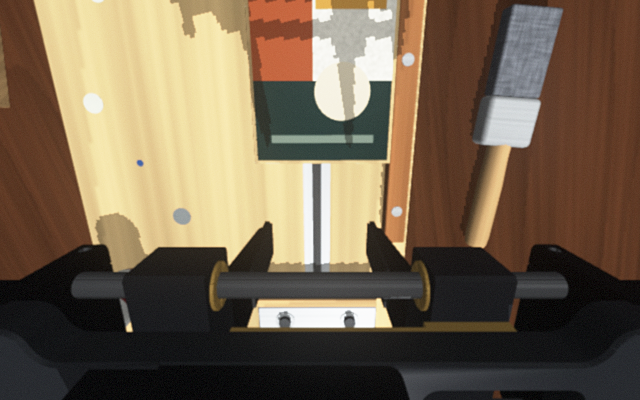

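The panel lies flush along the long fence at u≈390. Its free short edge is at v=160 (y ≈ -0.046), with the fingers centred on it, so I'll go down and push +y.

Emit:
drive_tool(increments="0 -0.001 0.04 0 0 0 0.26; 0 -0.001 0.065 0 0 0 0.26; 0 -0.001 0.075 0 0 0 0.26; 0 -0.001 0.075 0 0 0 0.26; 0.015 -0.001 0.075 0 0 0 0.26; 0.024 -0.001 0.075 0 0 0 0.26; 0.030 -0.001 0.075 0 0 0 0.26; 0.036 -0.001 0.075 0 0 0 0.26; 0.042 -0.001 0.075 0 0 0 0.26; 0.048 -0.001 0.075 0 0 0 0.26; 0.054 -0.001 0.075 0 0 0 0.26; 0.060 -0.001 0.075 0 0 0 0.26; 0.065 -0.001 0.075 0 0 0 0.26; 0.069 -0.001 0.075 0 0 0 0.26; 0.069 -0.001 0.075 0 0 0 0.26")

```text
time_s: 10.38
tool_pos: [0.6319, 0.0349, 0.0254]
ee_rot: [[0.211, 0.978, -0.0], [0.978, -0.211, 0.001], [0.001, -0.0, -1.0]]
ft_force: [-0.4, -0.4, -0.2]
width: 0.0599
grasp_force: 0.0
```

```bash
python3 -c "
from h import *
print(where(),monitor.observe()['width'])"
```

```text
(array([ 0.0664, -0.0165,  0.0254]), np.float64(90.0), array([-0.3, -0.5, -0.2]), 10.38) 0.05985960111668663
```

Emit:
drive_tool(increments="0.003 0 0 0 0 0 0.26; 0.005 0 0 0 0 0 0.26; 0.0065 0 0 0 0 0 0.26; 0.008 0 0 0 0 0 0.26; 0.008 0 0 0 0 0 0.26")

```text
time_s: 11.0
tool_pos: [0.6329, 0.0391, 0.0254]
ee_rot: [[0.21, 0.978, -0.002], [0.978, -0.21, -0.005], [-0.006, -0.001, -1.0]]
ft_force: [-1.8, -10.7, 1.1]
width: 0.0601
grasp_force: 5.6
```

```bash
python3 -c "
from h import *
print(where())"
```

```text
(array([ 0.0665, -0.0121,  0.0254]), np.float64(90.04), array([  0.5, -10.8,   1.1]), 11.0)
```

Seated at about 11 N. I'll back off, lift and check both flush lines.

Emit:
drive_tool(increments="-0.012 0 0 0 0 0 0.26; -0.024 0 0 0 0 0 0.26; -0.035 0 -0.03 0 0 0 0.26; -0.045 0 -0.08 0 0 0 0.26; -0.045 0 -0.13 0 0 0 0.26; -0.045 0 -0.15 0 0 0 0.26; -0.045 0 -0.15 0 0 0 0.26; -0.045 0 -0.15 0 0 0 0.26")

```text
time_s: 12.0
tool_pos: [0.6228, -0.0017, 0.1729]
ee_rot: [[0.211, 0.978, -0.004], [0.978, -0.211, 0.001], [-0.0, -0.004, -1.0]]
ft_force: [0.4, 0.5, -1.0]
width: 0.0603
grasp_force: 0.0
```

Run:
```python
from h import *
from station import snapshot
print(where())
P=cam('wrist');np.save('w4.npy',P)
im=snapshot('wrist'); cv2.imwrite('pics/w4f.png',im)
q=proj(P,place(B,[[.127,.152,.028],[-.06,.152,.028],[.127,-.12,.028],[.015,0,.032],[.125,0,.032],[.015,.15,.032]]));print(q)
x0=int(max(0,q[:,0].min()-25));y0=int(max(0,q[:,1].min()-25))
x1=int(q[:,0].max()+40);y1=int(q[3,1]+40)
c=im[y0:y1,x0:x1];k=min(800/c.shape[1],600/c.shape[0]);print(x0,y0,k)
cv2.imwrite('pics/w4.png',cv2.resize(c,None,fx=k,fy=k,interpolation=cv2.INTER_CUBIC))
```

```text
(array([ 0.0652, -0.0542,  0.1729]), np.float64(90.0), array([ 0.3,  0.5, -1. ]), 12.0)
[[388.03121195 -36.75157314]
 [179.96895611 -36.33217722]
 [372.42971851 240.92747354]
 [270.45949721 135.90070005]
 [377.15079214 135.95549748]
 [262.52299214 -36.05215279]]
154 0 2.9197080291970803
```

View pics/w4.png

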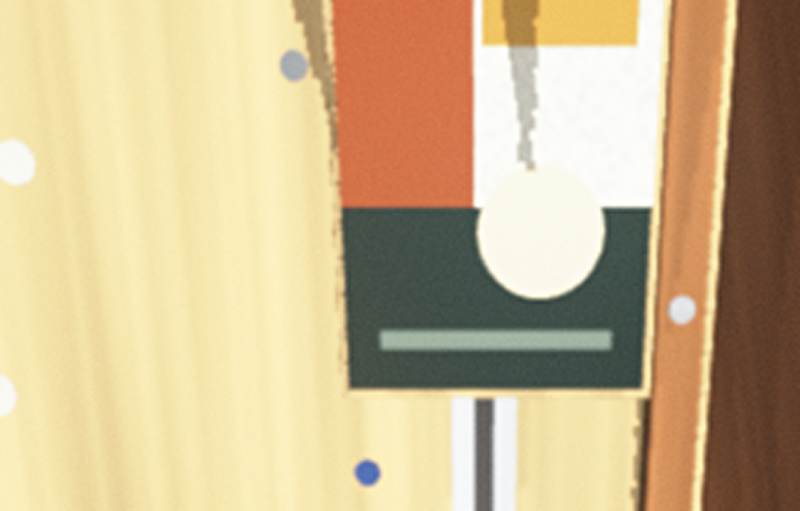

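The panel's long side is flush along the long fence with no gap, its edge meeting the fence from (668,0) to (650,395), and the short end is square. Next I'll go over and behind the stop.

Emit:
drive_tool(increments="-0.05 0 0 0 0 0 0.26; -0.11 0 0 0 0 0 0.26; -0.16 0 0 0 0 0 0.26; -0.20 0 0 0 0 0 0.26; -0.20 0 0.02 0 0 0 0.26; -0.20 0 0.07 0 0 0 0.26; -0.20 0 0.11 0 0 0 0.26; -0.20 0 0.135 0 0 0 0.26; -0.20 0 0.145 0 0 0 0.26; -0.20 0 0.145 0 0 0 0.26; -0.20 0 0.145 0 0 0 0.26")

```text
time_s: 13.42
tool_pos: [0.5829, -0.1975, 0.0318]
ee_rot: [[0.21, 0.978, 0.002], [0.978, -0.21, -0.001], [-0.0, 0.002, -1.0]]
ft_force: [0.3, -0.8, 0.6]
width: 0.0602
grasp_force: 0.0
```

```bash
python3 -c "
from h import *
print(where(),inc(.066,-.254,.0275,90))"
```

```text
(array([ 0.0675, -0.2539,  0.0318]), np.float64(90.01), array([ 0.5, -0.7,  0.6]), 13.43) (array([-0.0001, -0.0015,  0.0043]), array([0.11, 0.02, 0.01]))
```

Emit:
drive_tool(increments="0.010 -0.001 0.003 0 0 0 0.26; 0.020 -0.001 0.003 0 0 0 0.26; 0.026 -0.001 0.003 0 0 0 0.26; 0.032 -0.001 0.003 0 0 0 0.26; 0.040 -0.001 0.003 0 0 0 0.26; 0.050 -0.001 0.003 0 0 0 0.26; 0.062 -0.001 0.003 0 0 0 0.26; 0.074 -0.001 0.003 0 0 0 0.26; 0.086 -0.001 0.003 0 0 0 0.26; 0.098 -0.001 0.003 0 0 0 0.26; 0.110 -0.001 0.003 0 0 0 0.26; 0.122 -0.001 0.003 0 0 0 0.26; 0.134 -0.001 0.003 0 0 0 0.26; 0.146 -0.001 0.003 0 0 0 0.26; 0.158 -0.001 0.003 0 0 0 0.26; 0.168 -0.001 0.003 0 0 0 0.26; 0.178 -0.001 0.003 0 0 0 0.26; 0.186 -0.001 0.003 0 0 0 0.26; 0.192 -0.001 0.003 0 0 0 0.26; 0.192 -0.001 0.003 0 0 0 0.26")

```text
time_s: 15.92
tool_pos: [0.6213, -0.0087, 0.0273]
ee_rot: [[0.211, 0.978, -0.0], [0.978, -0.211, 0.001], [0.001, -0.001, -1.0]]
ft_force: [0.0, 0.2, -0.4]
width: 0.0597
grasp_force: 0.0
```

```bash
python3 -c "
from h import *
print(where())"
```

```text
(array([ 0.0653, -0.0613,  0.0273]), np.float64(90.0), array([-0. ,  0.2, -0.4]), 15.93)
```

Emit:
drive_tool(increments="0.005 0 0 0 0 0 0.26; 0.009 0 0 0 0 0 0.26; 0.011 0 0 0 0 0 0.26; 0.0125 0 0 0 0 0 0.26; 0.014 0 0 0 0 0 0.26; 0.015 0 0 0 0 0 0.26; 0.015 0 0 0 0 0 0.26")

```text
time_s: 16.8
tool_pos: [0.624, 0.0041, 0.0273]
ee_rot: [[0.211, 0.978, -0.002], [0.978, -0.211, -0.002], [-0.002, -0.001, -1.0]]
ft_force: [-2.0, -6.1, -0.0]
width: 0.0602
grasp_force: 3.0
```

```bash
python3 -c "
from h import *
print(where())"
```

```text
(array([ 0.0652, -0.0482,  0.0273]), np.float64(90.0), array([-0.7, -6.3, -0. ]), 16.8)
```

The stop made contact exactly where predicted, at 6 N. I'll retract, lift clear and check.

Emit:
drive_tool(increments="0.008 0 0 0 0 0 0.26; -0.005 0 0 0 0 0 0.26; -0.025 0 0 0 0 0 0.26; -0.045 0 -0.02 0 0 0 0.26; -0.065 0 -0.07 0 0 0 0.26; -0.085 0 -0.13 0 0 0 0.26; -0.12 0 -0.19 0 0 0 0.26; -0.17 0 -0.23 0 0 0 0.26; -0.23 0 -0.25 0 0 0 0.26; -0.28 0 -0.25 0 0 0 0.26; -0.28 0 -0.25 0 0 0 0.26; -0.28 0 -0.25 0 0 0 0.26")

```text
time_s: 18.3
tool_pos: [0.5654, -0.2687, 0.2786]
ee_rot: [[0.212, 0.977, 0.001], [0.977, -0.212, 0.0], [0.0, 0.001, -1.0]]
ft_force: [-0.5, 0.1, -0.2]
width: 0.0596
grasp_force: 0.0
```

Run:
```python
from h import *
from station import snapshot
print(where())
a=snapshot("scene")[130:290,215:440]; b=snapshot("side")[150:305,195:420]
f=lambda x:cv2.resize(x,None,fx=3.5,fy=3.5,interpolation=cv2.INTER_CUBIC)
cv2.imwrite("pics/fs.png",f(a)); cv2.imwrite("pics/fd.png",f(b))
```

```text
(array([ 0.0654, -0.3273,  0.2786]), np.float64(89.94), array([-0.5,  0. , -0.2]), 18.3)
```

View pics/fs.png

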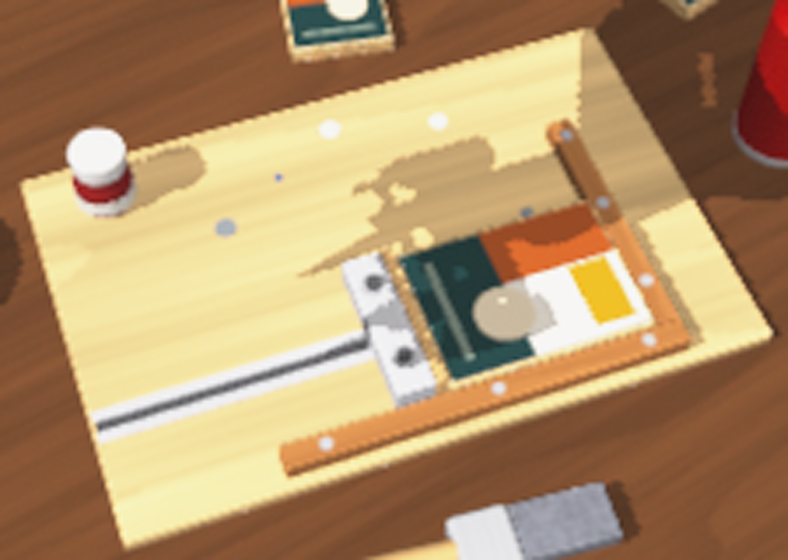

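View pics/fd.png

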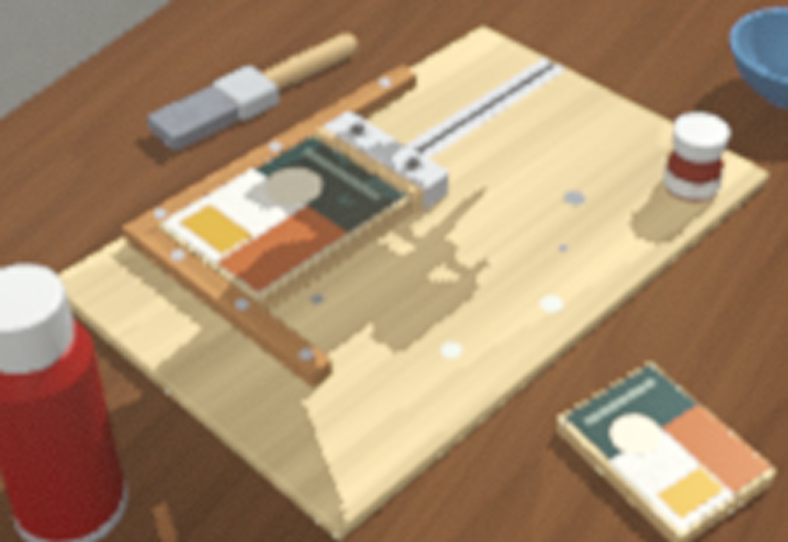

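Both views show the panel tight in the corner, at (650,320) in the scene crop and (165,215) in the side crop. The stop's wooden face lies along its free short side, from (400,260) to (445,385) in the scene crop. The jar, can, bowl and brush are where they were, and the hand is clear.

```bash
python3 -c "
from station import job
print(job.job_done())"
```

```text
the job is handed in; nothing more can be done
None
```

The job is handed in (about 18 s of the 64 s used): the panel sits flush against both fences, the stop's wooden face rests against its free short side, the jar, can, bowl and brush are where they were, and the hand is clear. No verdict came back.

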